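# Start up the grinder's bench controls in order

## Robot

A 6-joint arm with a two-finger parallel gripper is mounted at the origin on the work surface; the furniture and walls round the work are solid. World frame = base frame: x ahead of the robot, y to its left, z up, the work surface at z = 0. Lengths are in mm, angles in rad, forces in N, time in s.
With the tool pointing down it reaches from about 400 to 925 mm from the base axis. Payload 12.5 kg.
Tool frame: the origin (TCP) lies at the very end of the fingers, on their centre line; the grasp point (between the pads) lies 19 mm behind it; x points along the fingers, y is the direction in which the jaws open and shut, and the axes are right-handed (so a half turn about x gives the same grasp; the last joint's range is limited). The gripper opens to 95 mm and grips with 3 to 60 N. Pads are 20 mm wide; open, the fingers measure 119 mm over their backs; the gripper's body (75 mm by 180 mm) begins 59 mm behind the grasp point.
Start: joints at [1.068, 0.491, 1.559, -0, 1.092, -0.106], TCP at [241.528, 576.464, 214.661] pointing down, gripper open.
Joint ranges: [-3.1, 3.1], [-0.84, 2.19], [0.05, 2.79], [-1.13, 4.28], [0.06, 2.93], [-2.69, 2.69]. Speed limits (rad/s): [2.22, 2.22, 2.79, 3.14, 3.14, 3.14].

## Interface

Orientations are given as [roll, pitch, yaw] about the fixed x, y, z axes, in that order (R = Rz(yaw) Ry(pitch) Rx(roll)).
In Python, from cell import * gives the robot as it stands.
- The arm moves only by the tool step_arm, never from a script. Its argument "steps" is a list of rows, each a list of 4 numbers: the shift along the tool's x, y, z in units of 50 mm (1.0 is 50 mm), then the turn about the tool's x in units of 8 degrees (1.0 is 8 degrees). A call has 1 to 20 rows; each row shifts and turns the commanded pose from where the row before left it, along the tool's axes as they then stand; what a row does not reach is not made up. A row lasts 1/8 s, in which the tool goes at most 62.5 mm and 10.7 degrees, less where a joint would pass 70% of its speed; a pose out of reach is approached as far as the arm can. A call is refused whole if a number of a shift passes 1 or a number of a turn 1, either way. A call with a gripper value outside its range is refused whole. "jaw" is the closure, from 0 (fully open) to 1 (shut), set as the call begins (left out, the last holds). The fingers move at their own pace and stop on an object; the grip force is fixed at half the most. Time passes only in rows, so rows that do not move let the fingers close. It gives the time, the measured TCP pose, the force and the opening at its end, in the units of the state.
- state(): the state, without advancing time (a new reading comes with each control period).
- read_camera(name): name is "scene" or "top" or "wrist"; returns the picture (384x512x3 uint8, red, green, blue); there is no depth.
- camera_info(name): a dict with "mtx" (3x3 intrinsics, pixels), "k1" (the pictures are not rectified: a ray, as slopes to the right and down, at radius r is drawn at 1 + k1 r^2 times it, then the intrinsics apply), "eye" and "attitude" of the camera in the world; the wrist camera has in their place "hand_eye" (4x4, takes a point from camera to tool coordinates, whose origin is the TCP and whose axes are the tool frame's). Camera axes: x right, y down, z forward; pixel columns grow to the right and rows downward; lengths in mm; the calibration is good to about 2 mm. A picture is of the moment at which its call begins: read the wrist's pose just before it. camera_info takes no time and is no camera call.
- job_done(): hands the job in, once; it reports no verdict.
The state is a dict: "t": time; "joints": joint angles; "qvel": joint speeds; "tau": joint torques, N m; "eef_pos": TCP position; "tcp_rot": TCP orientation; "ft_force": force on the tool from outside, world axes, zero at the start; "moment": the same for the moment, N m; "opening": opening from 0.0 (shut) to 1.0 (fully open).
Only numpy, scipy, OpenCV 4.12 (cv2) and the standard library are available. Lean on these libraries where they do the work, as an engineer would, in place of code of your own. Each camera call takes 0.05 s, during which the arm holds its last target.

## Task

Bring the grinder's controls on the board back on, in this order, by pressing with the fingertips: first tip the long rocker over by pressing its raised end (the end away from the robot) fully down, then push the square key fully in so that it stays in, and last press the small round button all the way down for about half a second and let it come up again. Do not press the broad mushroom stop button, press nothing before its turn, and do not lift or push aside the things standing around.

Things in the scene. Friction and masses are not known exactly. Their poses are not given: they have to be found in the camera images.
- board: Wooden board 180 (x) by 166 (y) by 18 mm fixed to the bench. Origin: centre of its underside; x axis to its far side (away from the robot), y to the left, z up. On it, parallel to it, four grey switch housings (70 along x, 60 along y, 30 mm high, tops 48 mm above the bench) two by two, centres 78 mm apart along x and 76 along y, in any arrangement; black moving parts on top.
- rocker_pivot (a point): Point on the pivot of the long rocker, in the middle of the rocker, 62 mm above the bench. Fixed to the housing: x axis along the rocker toward its far end, y along the pivot, z up. The rocker is a slab 68 long (x), 28 wide, 9 mm thick, between two low cheeks 20 mm high that stand 16 to 21 mm to either side of the middle.
- rocker_far_end (a point): Point to press: on the upper face of the long rocker, 24 mm from the pivot toward its far end, in the middle of its width. At the start this end is raised (about 71 mm above the bench); fully tipped over it is about 61 mm above the bench.
- rocker (a joint): Tilt of the long rocker, rad: 0 = far end fully up (off), 0.40 = far end fully down (on). Starts between 0 and 0.06. Moved by about 4 N at the far end; stiff pivot, no spring: it stays where it is left.
- key_top (a point): Centre of the upper face of the square key (30 x 30 mm, in a square black frame 3 mm high); 66 mm above the bench when out, 58 mm when fully in, then still 10 mm above its housing. Moves with the key; z up.
- square_key (a joint): How far the square key is in, m: 0 = out, 0.008 = fully in. Starts between 0 and 0.001. Needs about 4 N; no spring: it stays where it is left.
- button_top (a point): Centre of the upper face of the small round button (28 mm across, round steel collar 36 mm across and 3 mm high at its foot); 66 mm above the bench when up, 58 mm when fully down. Moves with the button; z up.
- round_button (a joint): How far the round button is down, m: 0 = up, 0.008 = fully down. Spring return; about 5 N when fully down.
- mushroom_top (a point): Centre of the top of the broad mushroom stop button (44 mm across, narrower stem below, steel collar at its foot), 72 mm above the bench; NOT to be pressed.
- mushroom (a joint): How far the mushroom stop button is down, m: 0 = up, 0.008 = fully down. Spring return, about 5 N; must stay up.
- handle_blank: Bystander: loose turned wooden palm handle standing upright, 51 mm across, 85 mm high; origin at the centre of its underside.
- carving: Bystander: loose half-carved rosette piece, 59 x 104 x 32 mm; origin at the centre of its underside.
- wood_block: Bystander: loose wood block, 23 x 58 x 25 mm; origin at the centre of its underside.
- gouge: Bystander: loose carving gouge lying flat, 215 mm long along its y, 28 mm high; origin at the centre of its underside.
- bevel: Bystander: loose sliding bevel, folded, dark wood with a brass end, 24 x 125 x 20 mm, long along its y; origin at the centre of its underside.
- pot: Bystander: loose iron glue pot, 88 mm across, 76 mm high; origin at the centre of its underside.

How it is judged:
By the outcome, as a careful person would: the job done as asked, in the order asked, and still so for the second after the job is handed in, with the robot touching nothing.
It also fails if it takes over 40 s, if anything falls off the work surface, if the arm or the gripper's body presses on something with over 40 N, if the wrist force passes 120 N, or if a joint passes its speed limit or range.

## Working session

There is one attempt and no reset: what is moved stays moved. The work goes in short steps, Python scripts to look and compute and a tool call to move; the robot and the scene stay as the last step left them, time stands still between calls to the robot, and variables do not carry over. Pictures are saved under pics/ and viewed, and the job is handed in when it is done.

Besides the shell and the picture viewer there is one more tool, called after "Call:" by a JSON object that holds its "op" and its "data", one argument or row to a line. step_arm: Moves the arm, as the interface text tells. Its arguments: {"type":"object","properties":{"steps":{"type":"array","items":{"type":"array","items":{"type":"number"}}},"jaw":{"type":"number"}},"required":["steps"]}

```bash
mkdir -p pics; ls
python3 - <<'E'
from cell import *
import cv2
print(state())
for n in ("scene","top","wrist"):
    print(n,camera_info(n))
for n in ("scene","top"):
    cv2.imwrite(f"pics/{n}0.png",read_camera(n)[:,:,::-1])
E
```

```text
pics
{'t': 0.0, 'joints': array([ 1.06841075e+00,  4.91538656e-01,  1.55945233e+00, -7.46692964e-06,
        1.09170034e+00, -1.05589041e-01]), 'qvel': array([ 0.00162269, -0.00023181, -0.00165103, -0.00082553,  0.00053   ,
       -0.00052847]), 'tau': array([-1.84202079e-03, -6.12638640e+01, -2.58174402e+01,  6.91131852e-02,
        4.82788263e-02, -1.16232823e-04]), 'eef_pos': array([241.39632462, 576.2336544 , 214.07374395]), 'tcp_rot': array([-1.67035778,  1.56969763, -2.06715087]), 'ft_force': array([-0.15511013, -0.30887779, -0.18539037]), 'moment': array([-0.03147063,  0.05051964,  0.00372667]), 'opening': 1.0031290267326882}
scene {'mtx': array([[400.1569633 ,   0.        , 255.28614166],
       [  0.        , 400.1569633 , 191.04111644],
       [  0.        ,   0.        ,   1.        ]]), 'k1': -0.12079338040059477, 'eye': array([-139.01846347, -768.58642799,  784.90709947]), 'attitude': array([-2.23333033,  0.00833875, -0.79987614])}
top {'mtx': array([[427.44509183,   0.        , 253.37453195],
       [  0.        , 427.44509183, 194.93516673],
       [  0.        ,   0.        ,   1.        ]]), 'k1': 0.028503046072873014, 'eye': array([ 354.25227517, -150.01912482, 1029.52501135]), 'attitude': array([-2.9431137 , -0.01210311, -1.54414862])}
wrist {'mtx': array([[339.64860911,   0.        , 254.27542494],
       [  0.        , 339.64860911, 189.54725461],
       [  0.        ,   0.        ,   1.        ]]), 'k1': -0.03364181041714327, 'hand_eye': array([[ 1.67938969e-03, -2.96401800e-01,  9.55061858e-01,
        -1.69923898e+02],
       [ 9.99998460e-01,  1.11029978e-05, -1.75496084e-03,
        -4.69499983e-01],
       [ 5.09569501e-04,  9.55063335e-01,  2.96401362e-01,
        -8.47578917e+01],
       [ 0.00000000e+00,  0.00000000e+00,  0.00000000e+00,
         1.00000000e+00]])}
```

View pics/scene0.png

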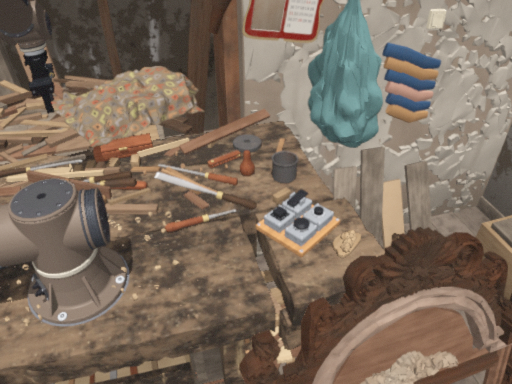

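View pics/top0.png

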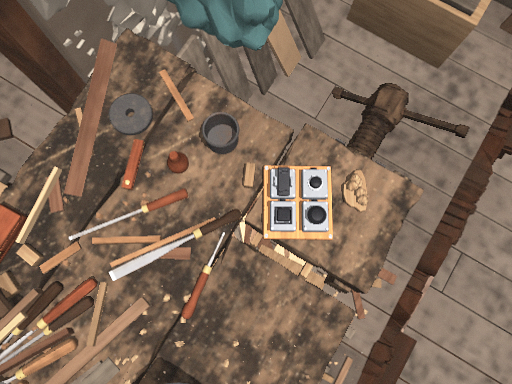

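The scene and top views show the board at about (298,202) in the top picture. The rocker is far-left, the round button far-right, the key near-left and the mushroom near-right. I'll enlarge it next.

```bash
cat > h.py <<'E'
import numpy as np, cv2
from scipy.spatial.transform import Rotation as R
def cam(info,s=None):
    if 'eye' in info:
        return R.from_euler('xyz',info['attitude']).as_matrix(), np.array(info['eye'])
    T=info['hand_eye']; Rt=R.from_euler('xyz',s['tcp_rot']).as_matrix()
    return Rt@T[:3,:3], Rt@T[:3,3]+s['eef_pos']
def proj(P,info,s=None):
    A,e=cam(info,s); c=(np.atleast_2d(P)-e)@A
    u=c[:,:2]/c[:,2:]; r2=(u**2).sum(1,keepdims=True); u=u*(1+info['k1']*r2)
    K=info['mtx']; return u*[K[0,0],K[1,1]]+K[:2,2]
def back(px,z,info,s=None):
    A,e=cam(info,s); K=info['mtx']
    d=(np.atleast_2d(px)-K[:2,2])/[K[0,0],K[1,1]]; u=d.copy()
    for _ in range(20): u=d/(1+info['k1']*(u**2).sum(1,keepdims=True))
    r=np.c_[u,np.ones(len(u))]@A.T
    return e+r*((np.atleast_1d(z)-e[2])/r[:,2])[:,None]
E
python3 - <<'E'
import cv2
im=cv2.imread('pics/top0.png')
cv2.imwrite('pics/top0c.png',cv2.resize(im[150:250,230:390],None,fx=5,fy=5,interpolation=cv2.INTER_CUBIC))
im=cv2.imread('pics/scene0.png')
cv2.imwrite('pics/scene0c.png',cv2.resize(im[160:270,230:370],None,fx=5,fy=5,interpolation=cv2.INTER_CUBIC))
E
```

```text
(no output)
```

View pics/top0c.png

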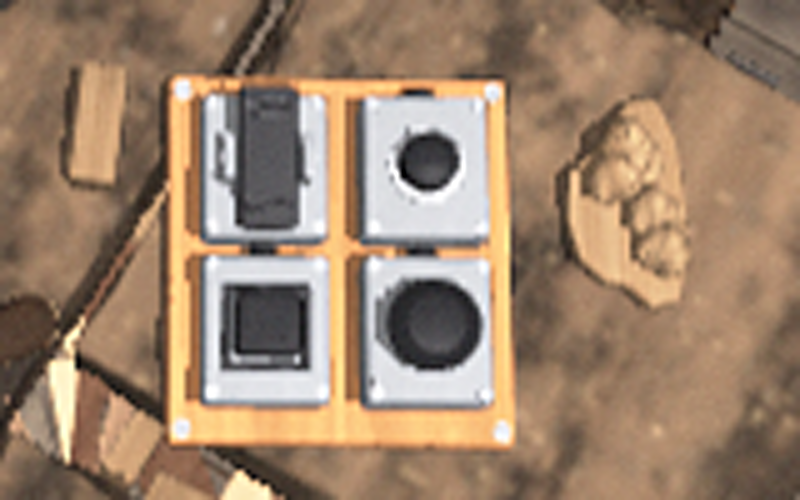

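View pics/scene0c.png

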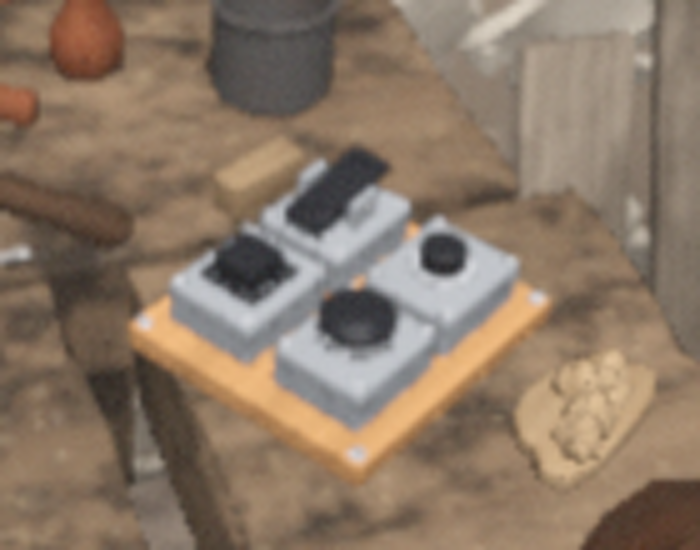

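The crops confirm the layout: rocker far-left with its far end up, round button far-right, key near-left, mushroom near-right. The board corners in the top crop are at (168,77), (505,80), (516,447) and (165,445).

Run:
```python
from cell import *
from h import *
from scipy.optimize import least_squares
it,isc=camera_info('top'),camera_info('scene')
f=lambda a,o:(np.array(a,float)+.5)/5-.5+o
# board local pts (x far,y left,z)
c=lambda x,y,z:[x,y,z]
top=[(168,77,90,83,18),(505,80,90,-83,18),(516,447,-90,-83,18),(165,445,-90,83,18),
 (430,161,39,-38,66),(267,319,-39,38,66),(432,323,-39,-38,72),
 ]
sc=[(132,328,-90,83,18),(360,470,-90,-83,18),(550,300,90,-83,18),(442,252,39,-38,62),(358,315,-39,-38,69)]
def res(p,L,info,o):
    L=np.array(L,float); cs,sn=np.cos(p[2]),np.sin(p[2])
    P=np.c_[p[0]+cs*L[:,2]-sn*L[:,3],p[1]+sn*L[:,2]+cs*L[:,3],L[:,4]]
    return proj(P,info)-f(L[:,:2],np.array(o))
rt=lambda p:res(p,top,it,(230,150)).ravel(); rs=lambda p:res(p,sc,isc,(230,160)).ravel()
for n,g in (('top',rt),('scene',rs),('both',lambda p:np.r_[rt(p),rs(p)])):
    s=least_squares(g,[500,-230,0]);print(n,s.x.round(3),s.fun.reshape(-1,2).round(2).tolist())
p=s.x;cs,sn=np.cos(p[2]),np.sin(p[2])
for n,x,y in (('rockpivot',39,38),('rockend',63,38),('key',-39,38),('btn',39,-38),('mush',-39,-38)):
    print(n,p[0]+cs*x-sn*y,p[1]+sn*x+cs*y)
print(back(f([(90,125)],[230,150]),25,it), back(f([(1090,-80)],[0,0]),76,it), back([(220,120)],76,it),back([(177,152)],85,it))
s=state();print(R.from_euler('xyz',s['tcp_rot']).as_matrix().round(3))
```

```text
top [ 5.45228e+02 -2.62548e+02  1.60000e-02] [[-0.31, -0.2], [0.01, 0.09], [-0.27, 0.2], [-0.19, -0.27], [0.06, -0.55], [-0.03, 0.73], [0.69, -0.05]]
scene [ 5.41346e+02 -2.67154e+02  2.60000e-02] [[-1.15, -0.12], [0.2, 0.6], [0.5, 0.04], [0.31, -0.24], [0.12, -0.57]]
both [ 5.44670e+02 -2.63682e+02  1.80000e-02] [[0.06, 0.11], [0.39, 0.25], [0.3, 0.37], [0.38, 0.07], [0.51, -0.34], [0.51, 1.03], [1.23, 0.17], [-1.23, -1.52], [-0.4, -0.76], [0.25, -0.86], [0.06, -1.26], [-0.27, -1.79]]
rockpivot 582.9648430509949 -224.97119473418752
rockend 606.9607893538483 -224.53010400590767
key 504.97801756672123 -226.40473960109694
btn 584.3616303572144 -300.95835802655677
mush 506.37480487294073 -302.3919028934662
[[ 606.3264346  -141.48342105   25.        ]] [[1083.34193918  -52.50128062   76.        ]] [[723.85563311 -73.12056229  76.        ]] [[639.75114173  21.32818771  85.        ]]
[[-0.     0.386  0.922]
 [-0.001  0.922 -0.386]
 [-1.    -0.001 -0.   ]]
```

The board fits to about 3 mm from the two fixed cameras: centre near (545,-263), yaw 0.017. I'll shut the jaws, align the tool with the board and move above it for a wrist view.

Call:
{"op": "step_arm", "data": {
  "steps": [
    [0, 0, 0, -1],
    [0, 0, 0, -1],
    [0, 0, 0, -0.96],
    [0, 0, 0, 0]
  ],
  "jaw": 1
}}

```text
t: 0.6
eef_pos: [241.5, 576.4, 214.3]
tcp_rot: [-2.077, 1.57, -2.061]
ft_force: [0.4, 0.0, 0.9]
opening: 0.635
```

Call:
{"op": "step_arm", "data": {
  "steps": [
    [0, -0.9, 0.3, 0],
    [0, -0.92, 0.32, 0],
    [0, -0.92, 0.32, 0],
    [0, -0.92, 0.32, 0],
    [0, -0.92, 0.32, 0],
    [0, -0.92, 0.32, 0],
    [0, -0.92, 0.32, 0],
    [0, -0.92, 0.32, 0],
    [0, -0.92, 0.32, 0],
    [0, -0.92, 0.32, 0],
    [0, -0.92, 0.32, 0],
    [0, -0.92, 0.32, 0],
    [0, -0.92, 0.32, 0],
    [0, -0.92, 0.32, 0],
    [0, -0.92, 0.32, 0],
    [0, -0.92, 0.32, 0],
    [0, -0.92, 0.32, 0],
    [0, -0.9, 0.3, 0],
    [0, 0, 0, 0],
    [0, 0, 0, 0]
  ]
}}

```text
t: 3.1
eef_pos: [540.7, -244.2, 214.2]
tcp_rot: [2.37, 1.57, 2.385]
ft_force: [-0.7, 0.5, 0.1]
opening: 0.004
```

Run:
```python
from cell import *
from h import *
import pickle
s=state();im=read_camera('wrist')[:,:,::-1]
pickle.dump((s,camera_info('wrist')),open('w1.pkl','wb'))
print(s['t'],s['eef_pos'],s['tcp_rot'],s['ft_force'],s['opening'],s['joints'])
cv2.imwrite('pics/w1.png',im)
cv2.imwrite('pics/top1.png',read_camera('top')[:,:,::-1])
```

```text
3.1 [ 540.69392505 -244.22410546  214.2469082 ] [2.37034562 1.56969599 2.38467014] [-0.6824101   0.47682101  0.08656317] 0.00444552856482548 [-5.35671654e-01  4.46497139e-01  1.63905846e+00  2.77250626e-04
  1.05711059e+00 -2.12092887e+00]
```

View pics/w1.png

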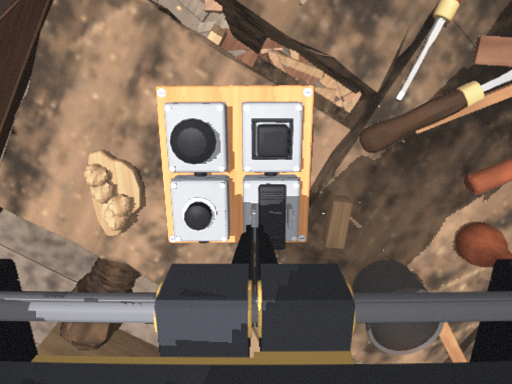

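The wrist view shows the board with mushroom (194,141), key (272,140), round button (199,215) and rocker (271,212). The fingertip covers part of the rocker's far end. I'll enlarge this one too.

Run:
```python
import cv2
im=cv2.imread('pics/w1.png')
cv2.imwrite('pics/w1c.png',cv2.resize(im[80:255,145:330],None,fx=4,fy=3.4,interpolation=cv2.INTER_CUBIC) if 0 else cv2.resize(im[80:230,145:330],None,fx=4,fy=4,interpolation=cv2.INTER_CUBIC))
cv2.imwrite('pics/w1d.png',cv2.resize(im[160:260,145:330],None,fx=4,fy=4,interpolation=cv2.INTER_CUBIC))
```

```text
(no output)
```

View pics/w1c.png

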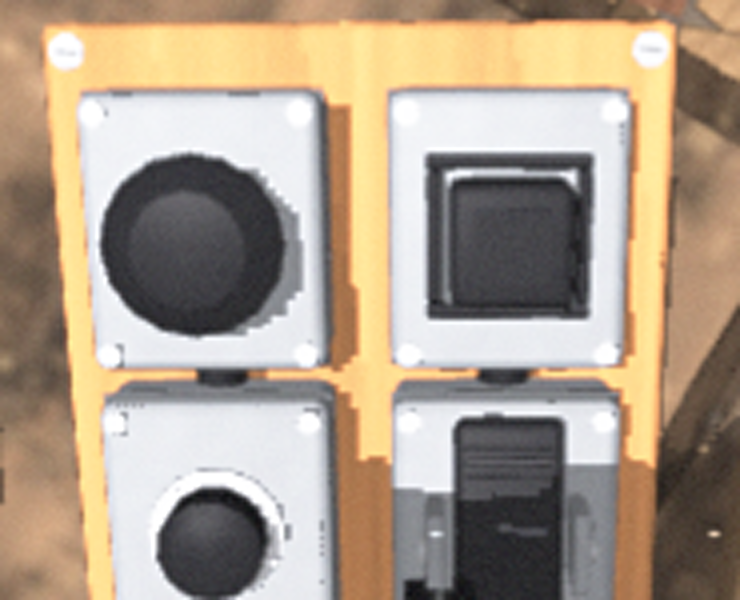

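View pics/w1d.png

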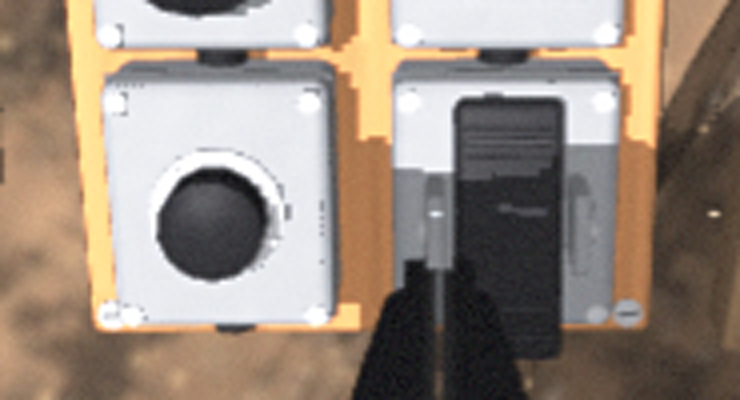

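In the wrist crops the key top centre is at (514,243) in w1c and the round button's at (211,222) in w1d. Board corners are at (44,28) and (676,26) in w1c, and (648,326) and (94,330) in w1d.

```bash
cat > fit.py <<'E'
from h import *
import pickle
from scipy.optimize import least_squares
s,iw=pickle.load(open('w1.pkl','rb'))
f=lambda a,o:(np.array(a,float)+.5)/4-.5+np.array(o)
L=[(44,28,0,-90,-83,18),(676,26,0,-90,83,18),(648,326,80,90,83,18),(94,330,80,90,-83,18),
(211,222,80,39,-38,66),(514,243,0,-39,38,66),(192,245,0,-39,-38,70)]
L=np.array(L,float);px=(L[:,:2]+.5)/4-.5+np.c_[0*L[:,2]+145,80+L[:,2]]
def g(p):
    c,n=np.cos(p[2]),np.sin(p[2])
    P=np.c_[p[0]+c*L[:,3]-n*L[:,4],p[1]+n*L[:,3]+c*L[:,4],L[:,5]]
    return (proj(P,iw,s)-px).ravel()
q=least_squares(g,[545,-263,0]);p=q.x;print(p.round(3),q.fun.reshape(-1,2).round(2).tolist())
c,n=np.cos(p[2]),np.sin(p[2])
for nm,x,y in (('rockpivot',39,38),('rockend',63,38),('key',-39,38),('btn',39,-38),('mush',-39,-38)):
    print(nm,(p[0]+c*x-n*y).round(1),(p[1]+n*x+c*y).round(1))
print('btn,key direct',back(px[4:6],66,iw,s).round(1).tolist(), 'tip px',proj(s['eef_pos'],iw,s))
E
python3 fit.py
```

```text
[ 5.45267e+02 -2.64758e+02  1.50000e-02] [[-0.81, -2.18], [1.54, -2.03], [0.8, 1.44], [-0.33, 0.46], [-0.59, 2.7], [0.29, 0.11], [-0.78, 0.41]]
rockpivot 583.7 -226.2
rockend 607.7 -225.8
key 505.7 -227.3
btn 584.8 -302.2
mush 506.8 -303.3
btn,key direct [[581.9, -301.5, 66.0], [505.6, -227.6, 66.0]] tip px [[255.2748828  245.39826672]]
```

All three views agree to about 2 mm. Targets: rocker end about (608,-225.5), key about (505.5,-227), button about (584.5,-302). I'll go over the rocker end and down to z of about 80.

Call:
{"op": "step_arm", "data": {
  "steps": [
    [0, 0.18, 0.7, 0],
    [0, 0.18, 0.68, 0],
    [0.8, 0, 0, 0],
    [0.9, 0, 0, 0],
    [0.7, 0, 0, 0],
    [0.28, 0, 0, 0],
    [0, 0, 0, 0],
    [0, 0, 0, 0]
  ]
}}

```text
t: 4.2
eef_pos: [610.5, -225.6, 82.2]
tcp_rot: [-0.432, 1.569, -0.416]
ft_force: [0.2, 0.2, 0.7]
opening: 0.003
```

Run:
```python
from cell import *
from h import *
s=state();print(s['t'],s['eef_pos'],s['ft_force'])
im=read_camera('top')[:,:,::-1]; sc=read_camera('scene')[:,:,::-1]
a=cv2.resize(im[140:260,230:390],None,fx=2.4,fy=2.4,interpolation=cv2.INTER_CUBIC)
b=cv2.resize(sc[150:270,230:390],None,fx=2.4,fy=2.4,interpolation=cv2.INTER_CUBIC)
cv2.imwrite('pics/p2.png',np.vstack([a,b]))
```

```text
4.2 [ 610.49999119 -225.64647131   82.23147188] [0.19154342 0.19179633 0.65498972]
```

View pics/p2.png

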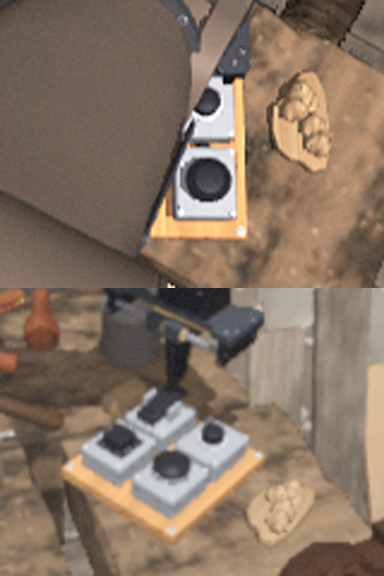

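The scene view shows the fingertips right above the rocker's raised end, at about (175,385) in the crop. I'll press down in small steps.

Call:
{"op": "step_arm", "data": {
  "steps": [
    [0.1, 0, 0, 0],
    [0.1, 0, 0, 0],
    [0.06, 0, 0, 0],
    [0.04, 0, 0, 0],
    [0, 0, 0, 0]
  ]
}}

```text
t: 4.92
eef_pos: [610.5, -225.7, 66.0]
tcp_rot: [-0.323, 1.569, -0.306]
ft_force: [3.6, 0.9, 3.7]
opening: 0.003
```

Call:
{"op": "step_arm", "data": {
  "steps": [
    [0.04, 0, 0, 0],
    [0.02, 0, 0, 0],
    [0, 0, 0, 0]
  ]
}}

```text
t: 5.3
eef_pos: [610.8, -225.8, 63.5]
tcp_rot: [-0.348, 1.568, -0.331]
ft_force: [3.6, 0.3, 8.7]
opening: 0.004
```

Call:
{"op": "step_arm", "data": {
  "steps": [
    [0.02, 0, 0, 0],
    [0, 0, 0, 0]
  ]
}}

```text
t: 5.55
eef_pos: [610.9, -225.8, 63.3]
tcp_rot: [-0.367, 1.568, -0.35]
ft_force: [1.8, 2.0, 15.1]
opening: 0.007
```

Call:
{"op": "step_arm", "data": {
  "steps": [
    [0.02, 0, 0, 0],
    [0, 0, 0, 0]
  ]
}}

```text
t: 5.8
eef_pos: [611.0, -225.8, 63.0]
tcp_rot: [-0.388, 1.567, -0.371]
ft_force: [0.2, 3.6, 22.2]
opening: 0.004
```

The force climbs with no further travel, at about the height expected for the stop. I'll lift off and look.

Call:
{"op": "step_arm", "data": {
  "steps": [
    [-0.3, 0, 0, 0],
    [-0.9, 0, 0, 0],
    [-0.9, -0.5, 0, 0],
    [-0.6, -0.5, 0, 0],
    [0, 0, 0, 0],
    [0, 0, 0, 0]
  ]
}}

```text
t: 6.55
eef_pos: [609.9, -274.9, 194.3]
tcp_rot: [2.548, 1.568, 2.564]
ft_force: [0.3, -0.0, -0.2]
opening: 0.003
```

```bash
cat > look.py <<'E'
from cell import *
from h import *
import sys
s=state();w=read_camera('wrist')[:,:,::-1].copy(); sc=read_camera('scene')[:,:,::-1]
print(s['t'],s['eef_pos'],s['tcp_rot'],s['ft_force'])
iw=camera_info('wrist')
c=proj([545,-264,50],iw,s)[0].astype(int);y0,x0=max(0,c[1]-110),max(0,c[0]-130)
y0=min(y0,164);x0=min(x0,252)
print('w off',x0,y0)
a=cv2.resize(w[y0:y0+220,x0:x0+260],(520,440),interpolation=cv2.INTER_CUBIC)
b=cv2.resize(sc[185:260,250:347],None,fx=2.8,fy=2.8,interpolation=cv2.INTER_CUBIC)
b=cv2.copyMakeBorder(b,0,max(0,440-b.shape[0]),0,0,cv2.BORDER_CONSTANT)[:440]
cv2.imwrite(f'pics/{sys.argv[1]}.png',np.hstack([a,b]))
E
python3 look.py l3
```

```text
6.55 [ 609.88415565 -274.91895155  194.34184291] [2.54806931 1.56833017 2.56434469] [ 3.28277441e-01 -8.92401001e-05 -2.23115954e-01]
w off 138 0
```

View pics/l3.png

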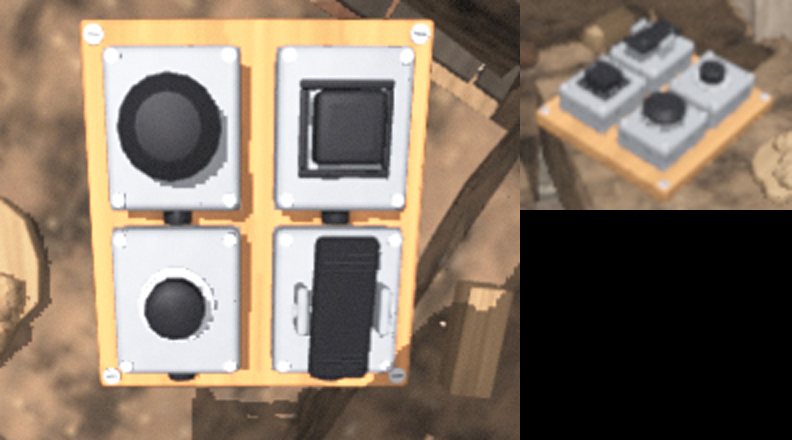

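The wrist view shows the rocker with its near end edge at crop y≈238 and its far edge at ≈378. I'll check the tilt against a projected model, and refine the positions of the key (351,127) and the button (175,308).

```bash
cat > m.py <<'E'
from cell import *
from h import *
s=dict(eef_pos=np.array([609.884,-274.919,194.342]),tcp_rot=np.array([2.54806931,1.56833017,2.56434469]))
iw=camera_info('wrist')
def crop(P): return ((proj(P,iw,s)-[138,0])+.5)*2-.5
p=(545.0,-264.0,.016)
c,n=np.cos(p[2]),np.sin(p[2])
W=lambda x,y,z:[p[0]+c*x-n*y,p[1]+n*x+c*y,z]
for t in (-.2,-.1,0,.1,.2):   # t>0: far end down
    o=[]
    for e in (-34,34):
        for y in (14,-14):
            for h in (0,-9):
                # top face offset: top pt z at pivot ~66.3
                X=e*np.cos(t)+(4.3+h)*np.sin(t); Z=62-e*np.sin(t)+(4.3+h)*np.cos(t)
                o.append(W(39+X,38+y,Z))
    print(t,crop(np.array(o)).round(0).tolist())
print(crop(np.array([W(-90,-83,18),W(-90,83,18),W(90,83,18),W(90,-83,18),W(39,-38,66),W(-39,38,66)])).round(0).tolist())
E
python3 m.py
python3 - <<'E'
import cv2
im=cv2.imread('pics/l3.png')
cv2.imwrite('pics/l3c.png',cv2.resize(im[220:390,260:420],None,fx=3.5,fy=3.5,interpolation=cv2.INTER_CUBIC))
E
```

```text
-0.2 [[379.0, 230.0], [375.0, 232.0], [316.0, 230.0], [313.0, 232.0], [376.0, 383.0], [372.0, 381.0], [314.0, 383.0], [312.0, 381.0]]
-0.1 [[381.0, 230.0], [377.0, 231.0], [317.0, 230.0], [314.0, 231.0], [375.0, 383.0], [371.0, 379.0], [313.0, 383.0], [311.0, 379.0]]
0 [[382.0, 232.0], [378.0, 230.0], [318.0, 232.0], [315.0, 230.0], [373.0, 382.0], [369.0, 376.0], [312.0, 382.0], [310.0, 376.0]]
0.1 [[384.0, 234.0], [380.0, 230.0], [319.0, 234.0], [316.0, 230.0], [372.0, 380.0], [368.0, 373.0], [312.0, 380.0], [310.0, 373.0]]
0.2 [[385.0, 237.0], [381.0, 231.0], [319.0, 237.0], [317.0, 230.0], [370.0, 378.0], [367.0, 369.0], [311.0, 378.0], [309.0, 369.0]]
[[80.0, 15.0], [439.0, 15.0], [411.0, 386.0], [101.0, 386.0], [176.0, 309.0], [355.0, 124.0]]
```

View pics/l3c.png

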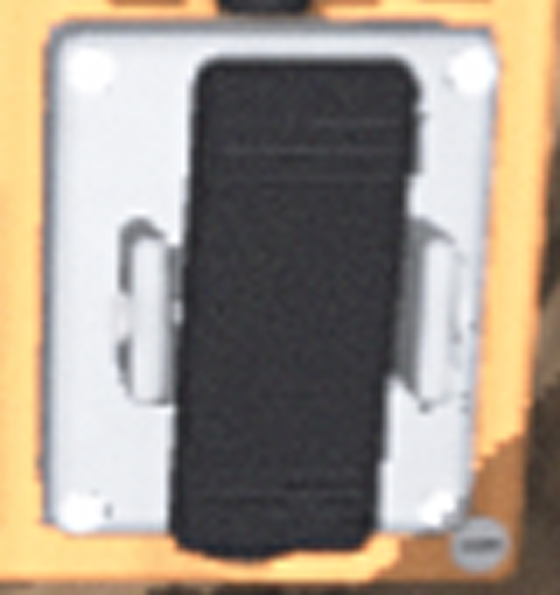

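The foreshortening (140 px against a model of 139 at full tip and 151 untipped) agrees with the firm stop at 22 N, so the rocker is over. Next I'll move above the key.

Call:
{"op": "step_arm", "data": {
  "steps": [
    [0, 0.34, -0.7, 0],
    [0, 0.33, -0.7, 0],
    [0, 0.33, -0.68, 0],
    [0.8, 0, 0, 0],
    [0.9, 0, 0, 0],
    [0.6, 0, 0, 0],
    [0.1, 0, 0, 0],
    [0, 0, 0, 0],
    [0, 0, 0, 0]
  ]
}}

```text
t: 7.78
eef_pos: [506.3, -227.4, 76.7]
tcp_rot: [-0.504, 1.569, -0.487]
ft_force: [0.3, 0.3, -0.7]
opening: 0.008
```

```bash
python3 look.py l4
```

```text
7.775 [ 506.31168745 -227.38833143   76.69521912] [-0.50362216  1.56916572 -0.48690528] [ 0.27180675  0.27657309 -0.69134325]
w off 68 164
```

View pics/l4.png

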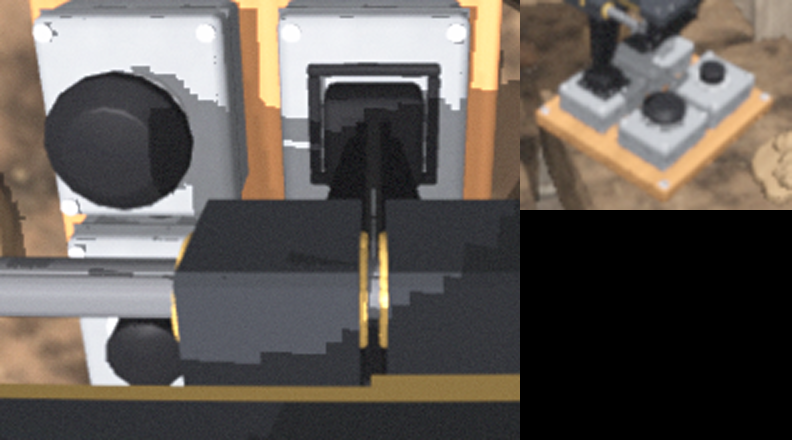

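The fingertips are centred over the key: finger seam at x≈374, key from 325 to 423. I'll press.

Call:
{"op": "step_arm", "data": {
  "steps": [
    [0.1, 0, 0, 0],
    [0.1, 0, 0, 0],
    [0.08, 0, 0, 0],
    [0.04, 0, 0, 0],
    [0.02, 0, 0, 0],
    [0, 0, 0, 0]
  ]
}}

```text
t: 8.62
eef_pos: [505.8, -227.2, 58.5]
tcp_rot: [2.204, 1.571, 2.22]
ft_force: [-0.9, 0.3, 0.6]
opening: 0.007
```

Call:
{"op": "step_arm", "data": {
  "steps": [
    [0.02, 0, 0, 0],
    [0.02, 0, 0, 0],
    [0, 0, 0, 0]
  ]
}}

```text
t: 9.0
eef_pos: [505.9, -227.3, 58.1]
tcp_rot: [-0.537, 1.57, -0.52]
ft_force: [-4.5, 2.7, 20.9]
opening: 0.003
```

There's a firm stop at 58 mm with 21 N, as specified. I'll lift straight up, go above the round button and look.

Call:
{"op": "step_arm", "data": {
  "steps": [
    [-0.3, 0, 0, 0],
    [-0.9, 0, 0, 0],
    [-0.9, 0, 0, 0],
    [-0.3, -0.5, 0.5, 0],
    [0, -0.5, 0.5, 0],
    [0, -0.52, 0.55, 0],
    [0, 0, 0, 0],
    [0, 0, 0, 0]
  ]
}}

```text
t: 10.0
eef_pos: [584.0, -301.5, 176.4]
tcp_rot: [2.413, 1.57, 2.429]
ft_force: [0.2, -0.1, -0.6]
opening: 0.003
```

```bash
python3 look.py l5
```

```text
10.0 [ 583.97083158 -301.47293309  176.37769787] [2.41287831 1.56960841 2.42939528] [ 0.19842791 -0.14609705 -0.58813324]
w off 168 30
```

View pics/l5.png

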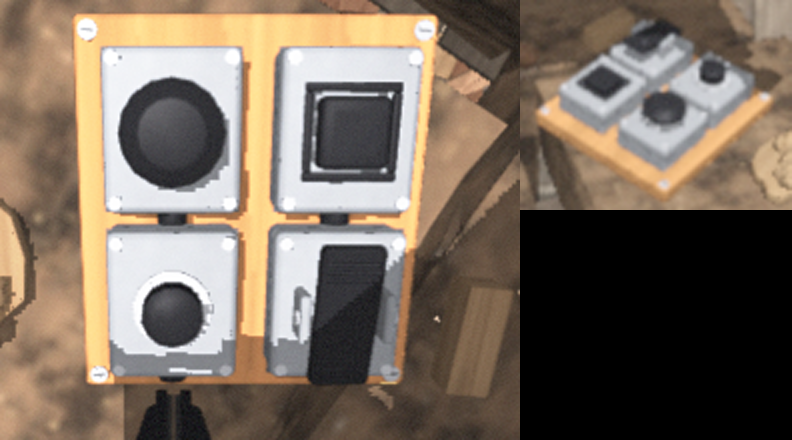

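The key is now flush-looking in the scene view (600,78), and the button is at (172,313) in the wrist crop. Order matters, so I'll check the rocker enlarged, before against now.

Run:
```python
from cell import *
from h import *
sc=read_camera('scene')[:,:,::-1]; old=cv2.imread('pics/scene0.png')
cv2.imwrite('pics/cmp.png',np.hstack([cv2.resize(i[183:215,262:318],None,fx=7,fy=7,interpolation=cv2.INTER_CUBIC) for i in (old,sc)]))
```

```text
(no output)
```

View pics/cmp.png

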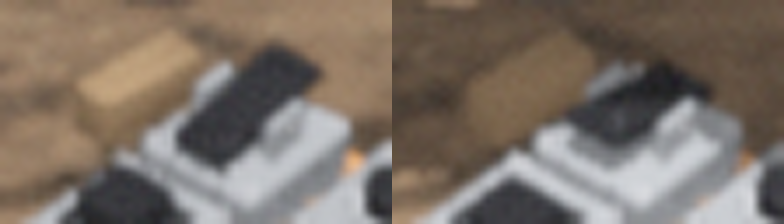

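The rocker is clearly tipped over (near end raised, far end lowered) and the key is in. Next I'll descend to just above the button.

Call:
{"op": "step_arm", "data": {
  "steps": [
    [0.8, 0, 0, 0],
    [0.8, 0, 0, 0],
    [0.4, 0, 0, 0],
    [0, 0, 0, 0],
    [0, 0, 0, 0]
  ]
}}

```text
t: 10.78
eef_pos: [584.9, -302.1, 77.8]
tcp_rot: [-0.529, 1.569, -0.512]
ft_force: [-0.3, 0.0, 0.5]
opening: 0.005
```

```bash
python3 look.py l6
```

```text
10.775 [ 584.92414167 -302.07155989   77.8302562 ] [-0.52866053  1.56936372 -0.51196722] [-0.32161194  0.04056905  0.49539113]
w off 190 54
```

View pics/l6.png

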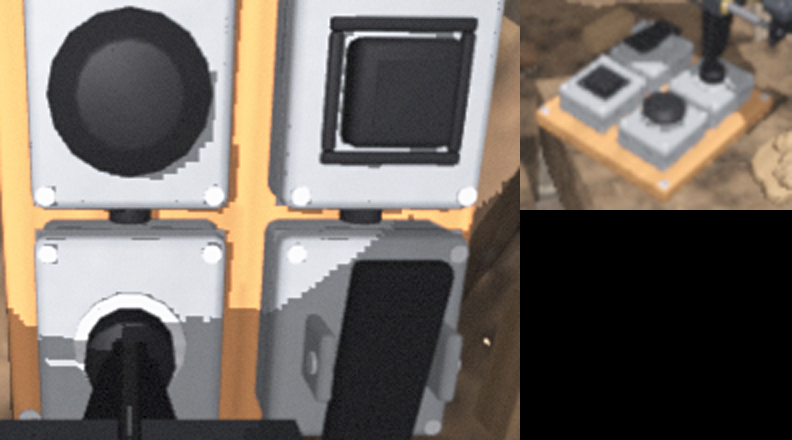

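The fingertips are centred over the round button. I'll press, check the force, hold and release.

Call:
{"op": "step_arm", "data": {
  "steps": [
    [0.12, 0, 0, 0],
    [0.1, 0, 0, 0],
    [0.1, 0, 0, 0],
    [0.07, 0, 0, 0],
    [0.03, 0, 0, 0]
  ]
}}

```text
t: 11.5
eef_pos: [584.8, -302.1, 57.7]
tcp_rot: [-0.563, 1.57, -0.546]
ft_force: [-8.9, 5.7, 32.1]
opening: 0.003
```

Call:
{"op": "step_arm", "data": {
  "steps": [
    [0.01, 0, 0, 0]
  ]
}}

```text
t: 11.62
eef_pos: [584.8, -302.1, 57.8]
tcp_rot: [-0.571, 1.569, -0.554]
ft_force: [-8.7, 5.1, 30.0]
opening: 0.003
```

Call:
{"op": "step_arm", "data": {
  "steps": [
    [0, 0, 0, 0],
    [0, 0, 0, 0],
    [-0.3, 0, 0, 0],
    [-0.8, 0, 0, 0],
    [-0.9, 0, 0, 0],
    [-0.6, 0, 0, 0],
    [0, 0, 0, 0],
    [0, 0, 0, 0]
  ]
}}

```text
t: 12.62
eef_pos: [584.2, -301.8, 184.1]
tcp_rot: [2.488, 1.569, 2.505]
ft_force: [0.1, -0.2, -0.5]
opening: 0.006
```

```bash
python3 look.py l7
```

```text
12.625 [ 584.16271252 -301.75713461  184.07759985] [2.48816971 1.5693636  2.50467521] [ 0.05201124 -0.21148571 -0.45861516]
w off 167 28
```

View pics/l7.png

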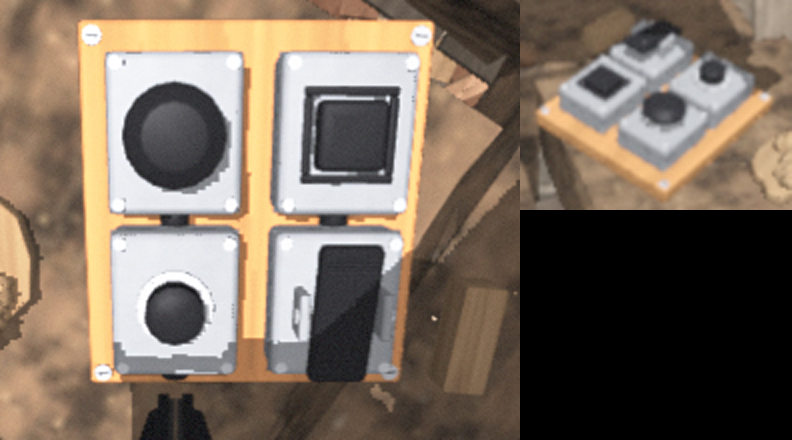

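The picture shows the button up again (175,312), the key in, the rocker tipped, and the mushroom and bystanders where they were. I'll hand it in.

```bash
python3 -c "
from cell import *
print(job_done())"
```

```text
the job is handed in; nothing more can be done
None
```

I pressed the three controls in the order asked and handed the job in at about 12.7 s. The arm was clear, with the fingertips about 184 mm above the bench.

- **Rocker:** I pressed its far end down until it stopped hard, at about 63 mm under the fingers and 22 N. The enlarged scene view and the wrist view both show it tipped over. The stop was about 0.3 mm higher than I worked out. The wrist-image tilt was only a rough check: the rocker's length fitted full tilt, but its sideways shift in the picture was ambiguous. The force and the enlarged scene view are the stronger evidence.
- **Square key:** I pushed it in until it stopped hard at 58.1 mm and 21 N. Later pictures show it staying in.
- **Round button:** I pressed it to 57.7 mm at about 30 N, held it for about half a second and let go. The last picture shows it up again.

I never touched the mushroom button. In the views I checked, it and the nearby bystanders had not moved. I did not check the gouge, bevel and pot again at the end, but the arm stayed well above them.

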